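# Zero a click-indexed stop, set it four clicks out and lock it

## Task

Set the stop rod of the bench stage: wind the round knob gently anticlockwise (seen from above) only until you feel it come up against its zero stop, without forcing it, then turn it back clockwise exactly four clicks from zero. Then lock the setting by pushing the small steel lock pin fully down, and let go, leaving the other things on the bench where they are.

Things in the scene. Friction and masses are not known exactly. Their poses are not given: they have to be found in the camera images.
- head: The stage, bolted down: aluminium base plate 130 x 340 x 10 mm (x, y, z); on its +y half a grey housing 80 x 150 mm, top 60 mm above the bench; on its -y half a black carriage and end plate 65 mm high. Origin: underside centre of the plate, z up. Knob axis at (0, 50 mm), lock pin at (0, 125 mm); the stop rod comes out of the housing at y = 5 mm, 35 mm up, pointing along -y.
- knob_center (a point): Centre of the round ribbed black knob, on its vertical axis, 85 mm above the bench (fixed point, does not turn). Knob 44 mm in diameter, 34 mm high (66 to 100 mm above the bench), over a steel collar 60 mm in diameter (top 64 mm). Anticlockwise from above winds to the zero stop, clockwise moves the rod out. It turns the spindle with free play of unknown size, almost without resistance.
- spindle_ring (a point): Point on the knob axis 30 mm up: the hidden detent ring. Detents 18 degrees apart; each click first resists with about 0.3 N m, which fades to nothing over the next 9 degrees, then the spindle jumps into the next detent by itself, and stays. It starts one to three clicks from zero (zero: the detent beside the stop). Clockwise clicks count from zero, after the play is taken up.
- stop_pin: Springy steel stop pin hidden in the housing, 20 mm from the knob axis. The spindle meets it 1 degree past the zero detent; then the moment does not fade but keeps rising past 0.3 N m, by about 10 N m per rad. 0.45 to 0.6 N m at the knob is a sure touch; more than 35 N on the pin (about 0.9 N m at the knob) damages it.
- rod_tip (a point): Flat end of the steel stop rod, 10 mm in diameter. At zero it stands at y = -15 mm in the head's frame; every click clockwise moves it 2 mm along the head's -y.
- lock_top (a point): Top centre of the steel lock pin, 16 mm in diameter, standing 14 mm above the housing top when up. It is pushed straight down 8 mm, with 5 N of friction, against a firm bottom, and stays where it is left.
- lock (a joint): Travel of the lock pin in m: 0 up, 0.008 fully down.
- white_box: Loose white paper box of screws, 75 x 100 x 45 mm with a raised flap; origin under its centre. Not to be moved.
- brown_box: Loose cardboard box of screws, 70 x 90 x 50 mm with a raised flap; origin under its centre. Not to be moved.
- angle_bracket: Loose black angle bracket, 60 x 90 mm, 55 mm high; origin under its centre. Not to be moved.
- bearing: Loose steel bearing ring, 32 mm in diameter, 9 mm high; origin under its centre. Not to be moved.
- clamp_block: Loose aluminium clamp block 35 x 50 x 24 mm; origin under its centre. Not to be moved.
- spanner: Loose steel spanner 160 mm long, lying flat along its x. Not to be moved.
- grease_tin: Loose aluminium tin 60 mm in diameter, 70 mm high; origin under its centre. Not to be moved.

How it is judged:
By the outcome, as a careful person would: the job done as asked, in the order asked, and still so for the second after the job is handed in, with the robot touching nothing.
It also fails if it takes over 72 s, if anything falls off the work surface, if the arm or the gripper's body presses on something with over 40 N, if the wrist force passes 120 N, or if a joint passes its speed limit or range.

## Robot

A 6-joint arm with a two-finger parallel gripper is mounted at the origin on the work surface. World frame = base frame: x ahead of the robot, y to its left, z up, the work surface at z = 0. Lengths are in mm, angles in rad, forces in N, time in s.
With the tool pointing down it reaches from about 250 to 725 mm from the base axis. Payload 4 kg.
Tool frame: the origin (TCP) lies at the very end of the fingers, on their centre line; the grasp point (between the pads) lies arm.grasp_offset behind it (arm.grasp_offset is the distance from the TCP to the grasp point, in mm); x points along the fingers, y is the direction in which the jaws open and shut, and the axes are right-handed (so a half turn about x gives the same grasp; the last joint's range is limited). The gripper opens to 85 mm and grips with 20 to 120 N. Pads are 22 mm wide; open, the fingers measure 114 mm over their backs; the gripper's body (76 mm by 85 mm) begins 54 mm behind the grasp point. The pads swing forward as they close: fully open they stand 13 mm farther back than shut.
Start: joints at [1.254, 0.241, 0.005, 1.335, 0, 1.571], TCP at [155.762, 475.119, 231.306] pointing down, gripper open.
Joint ranges: [-2.72, 2.72], [-1.05, 1.87], [-1.09, 1.28], [-1.99, 2.15], [-1.42, 1.44], [-3.14, 3.14]. Speed limits (rad/s): [2.79, 2.79, 3.14, 3.14, 3.14, 3.14].

## Interface

Orientations are given as [roll, pitch, yaw] about the fixed x, y, z axes, in that order (R = Rz(yaw) Ry(pitch) Rx(roll)).
In Python, from rig import arm gives the robot as it stands.
- The arm moves only by the tool apply_moves, never from a script. Its argument "moves" is one flat list of numbers, 7 for each row, row after row: the closure, from -1 (fully open) to 1 (shut), then the shift along the tool's x, y, z in m, then the turn, a rotation vector about the tool's x, y, z in degrees. In form: [claw, x, y, z, ax, ay, az, claw, x, y, z, ax, ay, az, ...]. A call has 1 to 10 rows; each row is the pose to reach, as a shift and turn from the pose commanded when the call began, along the tool's axes at that moment; what a row does not reach only later rows make up. A row lasts 1/12 s, in which the tool goes at most 41.7 mm and 7.16 degrees, less where a joint would pass 70% of its speed; a pose out of reach is approached as far as the arm can. A call with a gripper value outside its range is refused whole. The fingers move at their own pace and stop on an object; "force" is the grip in N (left out, the last holds). Time passes only in rows, so rows that repeat a pose let the fingers close. It gives the time, the measured TCP pose, the force and the opening at its end, in the units of the state.
- arm.observe(): the state, without advancing time (a new reading comes with each control period).
- arm.capture(name): name is "side" or "top" or "wrist"; returns a dict with "frame" (420x560x3 uint8, blue, green, red), "fx", "fy", "cx", "cy" (pixels), "dist" ([k1, k2, p1, p2, k3] as OpenCV has them; the pictures are not rectified), "pose" (4x4, takes a point from camera to world coordinates). Camera axes: x right, y up, looking along -z (the intrinsics and any distortion apply to the point x, -y, -z); pixel columns grow to the right and rows downward; lengths in mm; the calibration is good to about 2 mm. A picture is of the moment at which its call begins. There is no depth.
- arm.hand_in(): hands the job in, once; it reports no verdict.
The state is a dict: "t": time; "qpos": joint angles; "qd": joint speeds; "effort": joint torques, N m; "ee_pos": TCP position; "ee_rot": TCP orientation; "contact_force": force on the tool from outside, world axes, zero at the start; "torque": the same for the moment, N m; "gripper_width": finger opening in mm.
Only numpy, scipy, OpenCV 4.12 (cv2) and the standard library are available. Lean on these libraries where they do the work, as an engineer would, in place of code of your own. Each camera call takes 0.05 s, during which the arm holds its last target.

## Working session

There is one attempt and no reset: what is moved stays moved. The work goes in short steps, Python scripts to look and compute and a tool call to move; the robot and the scene stay as the last step left them, time stands still between calls to the robot, and variables do not carry over. Pictures are saved under pics/ and viewed, and the job is handed in when it is done.

Besides the shell and the picture viewer there is one more tool, called after "Request:" as name(argument=value, ...) on one line, values as JSON. apply_moves: Moves the arm, as the interface text tells. Its arguments: {"type":"object","properties":{"moves":{"type":"array"},"force":{"type":"number"}},"required":["moves"]}

```bash
ls; mkdir -p pics; python3 - <<'E'
from rig import arm
import cv2
s=arm.observe(); print(s, arm.grasp_offset)
for n in ("side","top","wrist"):
    c=arm.capture(n); cv2.imwrite(f"pics/{n}0.png",c["frame"]); print(n,c["fx"],c["fy"],c["cx"],c["cy"],c["dist"],c["pose"])
E
```

```text
pics
{'t': 0.0, 'qpos': array([ 1.25401729e+00,  2.41449411e-01,  3.72930837e-03,  1.33522055e+00,
       -3.11216496e-06,  1.57080813e+00]), 'qd': array([-0.00108827, -0.0005882 ,  0.00153978,  0.0016392 , -0.00106557,
        0.00056307]), 'effort': array([ 1.23883792e-04, -3.72319794e+01,  2.52405506e+01,  1.67767634e-02,
        6.94488358e-05,  1.76928467e-06]), 'ee_pos': array([155.55568993, 474.51467291, 230.39672242]), 'ee_rot': array([-1.56933318,  1.56865199, -1.88612402]), 'contact_force': array([-0.86249553, -0.09161545,  0.14059831]), 'torque': array([-0.04977178,  0.02524611,  0.0357888 ]), 'gripper_width': 85.45767704973939} 18.700000000000003
side 448.5805332031586 448.5805332031586 272.765487937245 213.35283924236222 [-0.0607243  0.         0.         0.         0.       ] [[ 6.95798078e-01  3.31506794e-01 -6.37156401e-01  3.27559057e+01]
 [-7.17866095e-01  3.49506877e-01 -6.02090701e-01 -4.81789649e+02]
 [ 2.30933858e-02  8.76326530e-01  4.81163701e-01  4.88080537e+02]
 [ 0.00000000e+00  0.00000000e+00  0.00000000e+00  1.00000000e+00]]
top 436.9857395064517 436.9857395064517 282.6379864439954 214.5910466340779 [0.01392368 0.         0.         0.         0.        ] [[-1.41037880e-02  9.98531155e-01 -5.23126780e-02  5.05230905e+02]
 [-9.99887424e-01 -1.38163527e-02  5.85214936e-03  3.37754260e+01]
 [ 5.12078305e-03  5.23893263e-02  9.98613607e-01  1.04719931e+03]
 [ 0.00000000e+00  0.00000000e+00  0.00000000e+00  1.00000000e+00]]
wrist 333.90122522873014 333.90122522873014 277.47716481503215 208.128851701281 [-0.07430828  0.          0.          0.          0.        ] [[ 3.11936577e-01 -9.02464570e-01 -2.97074522e-01  7.99027039e+01]
 [ 9.50101146e-01  2.95689942e-01  9.93743992e-02  4.99781016e+02]
 [-1.83992625e-03 -3.13249354e-01  9.49669130e-01  3.73730949e+02]
 [ 0.00000000e+00  0.00000000e+00  0.00000000e+00  1.00000000e+00]]
```

View pics/top0.png

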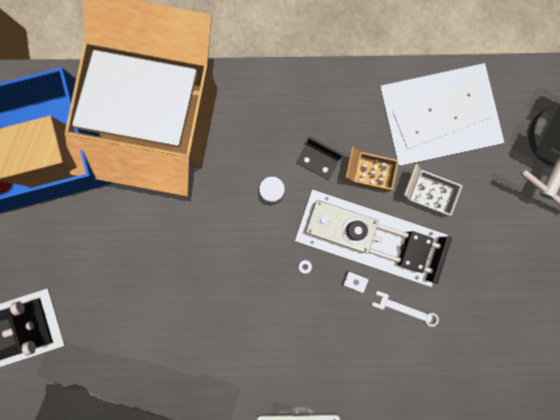

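View pics/side0.png

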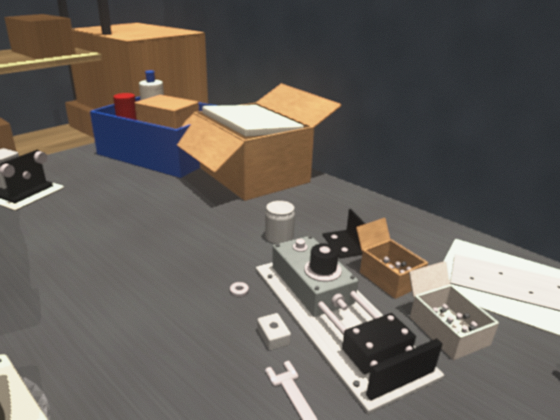

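View pics/wrist0.png

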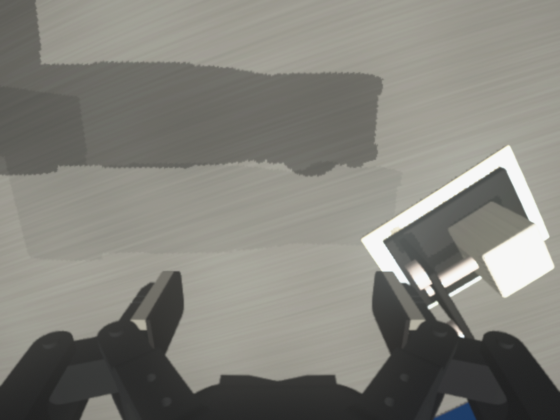

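The top view shows the knob at about (357,230), the lock pin at (323,220) and the plate running from (312,192) to (440,280). I'll zoom in and measure.

```bash
cat > h.py <<'E'
import numpy as np, cv2
from rig import arm
def ray(c,u,v):
    K=np.array([[c["fx"],0,c["cx"]],[0,c["fy"],c["cy"]],[0,0,1.]])
    p=cv2.undistortPoints(np.array([[[u,v]]],float),K,np.array(c["dist"],float))[0,0]
    P=np.array(c["pose"]); d=P[:3,:3]@np.array([p[0],-p[1],-1.]); return P[:3,3],d
def onz(c,u,v,z):
    o,d=ray(c,u,v); return o+d*(z-o[2])/d[2]
def proj(c,X):
    P=np.array(c["pose"]); q=P[:3,:3].T@(np.array(X,float)-P[:3,3]); q=np.array([q[0],-q[1],-q[2]])
    K=np.array([[c["fx"],0,c["cx"]],[0,c["fy"],c["cy"]],[0,0,1.]])
    return cv2.projectPoints(q.reshape(1,1,3),np.zeros(3),np.zeros(3),K,np.array(c["dist"],float))[0][0,0]
E
python3 - <<'E'
from h import *
a=cv2.imread("pics/top0.png")[180:295,240:460]; cv2.imwrite("pics/topz.png",cv2.resize(a,None,fx=3.6,fy=3.6,interpolation=cv2.INTER_CUBIC))
a=cv2.imread("pics/side0.png")[190:400,250:450]; cv2.imwrite("pics/sidez.png",cv2.resize(a,None,fx=2.8,fy=2.8,interpolation=cv2.INTER_CUBIC))
E
```

```text
(no output)
```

View pics/topz.png

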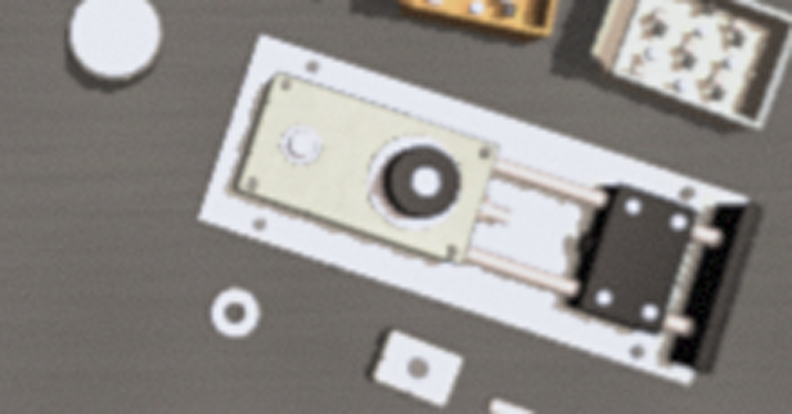

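View pics/sidez.png

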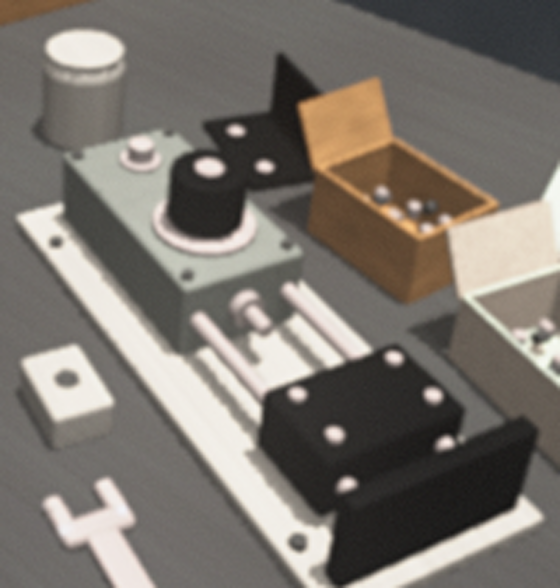

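```bash
python3 - <<'E'
from h import *
c=arm.capture("top"); s=arm.capture("side")
o=lambda x,y:(240+(x+.5)/3.6-.5,180+(y+.5)/3.6-.5)
so=lambda x,y:(250+(x+.5)/2.8-.5,190+(y+.5)/2.8-.5)
print("knob top disc",onz(c,*o(425,181),100), "rim centre", onz(c,*o(422,182),100))
print("pin",onz(c,*o(302,142),74))
C=[onz(c,*o(*p),10) for p in ((262,35),(198,218),(692,384),(756,199))]
print("plate",np.array(C),np.mean(C,0)); 
for i in range(4): print(np.linalg.norm(C[i]-C[(i+1)%4]))
H=[onz(c,*o(*p),60) for p in ((282,74),(240,190),(463,262),(498,145))]
print("housing",np.array(H),np.mean(H,0))
print("side knob",onz(s,*so(209,167),100),"pin",onz(s,*so(143,143),74))
d=C[0]-C[3]+C[1]-C[2]; print("y axis yaw",np.degrees(np.arctan2(d[1],d[0]))-90)
d=H[0]-H[3]+H[1]-H[2]; print("y axis yaw",np.degrees(np.arctan2(d[1],d[0]))-90)
# white plate mask
g=cv2.cvtColor(c["frame"],cv2.COLOR_BGR2GRAY)
for n,z,p in(("tin",70,(115,33)),("bearing",9,(235,313)),("block",24,(418,365)),("brown near corners",50,(540,38)),("brown nl",50,(405,10)),("white nl",45,(612,65)),("white nr",45,(757,128))):
    print(n,onz(c,*o(*p),z))
E
```

```text
knob top disc [ 519.33745816 -133.98357823  100.        ] rim centre [ 518.76082682 -132.1633509   100.        ]
pin [544.92131466 -62.95311312  74.        ]
plate [[ 6.18822934e+02 -4.41574712e+01  1.00000000e+01]
 [ 4.98420701e+02  1.17419887e-01  1.00000000e+01]
 [ 3.85527488e+02 -3.21453933e+02  1.00000000e+01]
 [ 5.05837280e+02 -3.67517785e+02  1.00000000e+01]] [ 502.15210084 -183.2529422    10.        ]
128.28469842365053
340.8122832239137
128.8267224270237
342.5312400261124
housing [[ 588.51422323  -52.56207116   60.        ]
 [ 515.90651348  -24.87593339   60.        ]
 [ 468.95329185 -163.66081238   60.        ]
 [ 541.9012753  -187.45174097   60.        ]] [ 528.81882596 -107.13763947   60.        ]
side knob [ 521.06433031 -134.31508805  100.        ] pin [545.49656508 -65.64282852  74.        ]
y axis yaw -19.30213738596288
y axis yaw -18.874966127598313
tin [614.74985847  52.05607159  70.        ]
bearing [435.79974619 -23.24444216   9.        ]
block [ 401.71386594 -140.1210952    24.        ]
brown near corners [ 610.08187241 -218.16420455   50.        ]
brown nl [ 629.19451601 -132.59702532   50.        ]
white nl [ 592.6316991  -264.97554968   45.        ]
white nr [ 551.02954961 -356.16782478   45.        ]
```

```bash
cat >> h.py <<'E'
from scipy.spatial.transform import Rotation as Ro
def st():
    s=arm.observe(); R=Ro.from_euler("xyz",s["ee_rot"]); y=R.as_matrix()[:,1]
    return s,R,np.degrees(np.arctan2(y[1],y[0]))
def show():
    s,R,yaw=st()
    print("t",round(s["t"],2),"pos",s["ee_pos"].round(2),"tilt x",R.as_matrix()[:,0].round(4),"yaw_y",round(yaw,2),"F",s["contact_force"].round(2),"T",s["torque"].round(3),"w",round(s["gripper_width"],1),"q",s["qpos"].round(3))
def shift(target,p=None):
    s,R,_=st(); return R.inv().apply(np.array(target)-(s["ee_pos"] if p is None else p))
E
python3 - <<'E'
from h import *
show(); print(st()[1].as_matrix().round(3)); print(shift([519.7,-134.8,231]))
E
```

```text
t 0.25 pos [155.66 474.82 230.87] tilt x [-3.e-04 -1.e-03 -1.e+00] yaw_y 71.85 F [-0.01 -0.4  -0.28] T [-0.004  0.002 -0.021] w 85.8 q [1.254 0.241 0.004 1.335 0.    1.571]
[[-0.     0.312  0.95 ]
 [-0.001  0.95  -0.312]
 [-1.    -0.001 -0.   ]]
[ 3.54655038e-01 -4.65859130e+02  5.35856866e+02]
```

Request:
apply_moves(moves=[-1,0,0,0,-7,0,0])

```text
t: 0.33
ee_pos: [155.7, 474.9, 231.0]
ee_rot: [-1.682, 1.57, -1.875]
contact_force: [0.1, -0.4, 0.4]
gripper_width: 85.6
```

```bash
python3 - <<'E'
from h import *
show(); print(shift([519.7,-134.8,231]))
E
```

```text
t 0.33 pos [155.71 474.94 231.04] tilt x [-2.e-04 -6.e-04 -1.e+00] yaw_y 78.96 F [ 0.14 -0.44  0.4 ] T [ 0.009  0.    -0.007] w 85.6 q [ 1.254  0.241  0.005  1.335 -0.     1.447]
[ 3.44470252e-01 -5.28730495e+02  4.74039685e+02]
```

Request:
apply_moves(moves=[-1,0,-0.029,0.026,0,0,0,-1,0,-0.058,0.052,0,0,0,-1,0,-0.087,0.078,0,0,0,-1,0,-0.116,0.104,0,0,0,-1,0,-0.145,0.13,0,0,0,-1,0,-0.174,0.156,0,0,0,-1,0,-0.203,0.182,0,0,0,-1,0,-0.232,0.208,0,0,0,-1,0,-0.261,0.234,0,0,0,-1,0,-0.29,0.26,0,0,0])

```text
t: 1.17
ee_pos: [355.2, 138.5, 231.5]
ee_rot: [0.719, 1.57, 0.525]
contact_force: [1.2, 1.2, -0.3]
gripper_width: 85.1
```

```bash
python3 - <<'E'
from h import *
show(); print(shift([519.7,-134.8,200]))
E
```

```text
t 1.17 pos [355.23 138.54 231.52] tilt x [ 7.e-04  4.e-04 -1.e+00] yaw_y 78.86 F [ 1.16  1.16 -0.28] T [ 0.002 -0.069  0.001] w 85.1 q [ 0.372  0.004 -0.269  1.298  0.     0.566]
[  31.52734214 -236.43858331  214.14931243]
```

Request:
apply_moves(moves=[-1,0.004,-0.03,0.027,0,0,0,-1,0.008,-0.06,0.054,0,0,0,-1,0.012,-0.09,0.081,0,0,0,-1,0.016,-0.12,0.108,0,0,0,-1,0.02,-0.15,0.135,0,0,0,-1,0.024,-0.18,0.162,0,0,0,-1,0.028,-0.21,0.189,0,0,0,-1,0.031,-0.238,0.214,0,0,0,-1,0.031,-0.238,0.214,0,0,0,-1,0.031,-0.238,0.214,0,0,0])

```text
t: 2.0
ee_pos: [518.8, -136.2, 199.1]
ee_rot: [2.998, 1.569, 2.8]
contact_force: [-0.1, 0.9, -0.4]
gripper_width: 85.5
```

```bash
python3 - <<'E'
from h import *
show()
c=arm.capture("wrist"); cv2.imwrite("pics/w1.png",c["frame"])
for X in ([519.7,-134.8,100],[544.8,-64.3,74]): print(proj(c,X))
E
```

```text
t 2.0 pos [ 518.77 -136.22  199.06] tilt x [-1.9e-03  7.0e-04 -1.0e+00] yaw_y 78.65 F [-0.14  0.9  -0.42] T [-0.001  0.067  0.043] w 85.5 q [-0.257  0.33   0.042  1.285  0.    -0.059]
[279.49671969 208.98020059]
[366.07464732 211.3217111 ]
```

View pics/w1.png

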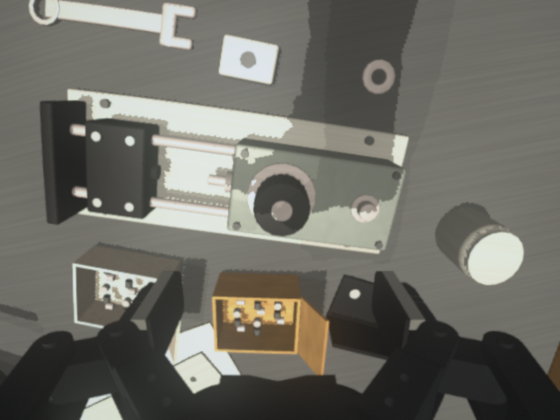

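The wrist view shows the knob top disc at about (282,211) and the lock pin at (366,208), both close to the predictions. I'll refine them by centroid.

```bash
python3 - <<'E'
from h import *
c=arm.capture("wrist"); f=c["frame"]; g=cv2.cvtColor(f,cv2.COLOR_BGR2GRAY)
cv2.imwrite("pics/w2.png",cv2.resize(f[150:260,190:420],None,fx=3.4,fy=3.4,interpolation=cv2.INTER_CUBIC))
sub=g[190:235,260:305]; m=(sub>75).astype(np.uint8)
n,l,s,ce=cv2.connectedComponentsWithStats(m); 
for i in range(1,n): print(s[i],ce[i]+[260,190])
d=(g[170:245,245:320]<60).astype(np.uint8); cs,_=cv2.findContours(d,cv2.RETR_EXTERNAL,cv2.CHAIN_APPROX_NONE)
k=max(cs,key=cv2.contourArea); print("dark",cv2.minEnclosingCircle(k),cv2.boundingRect(k))
for p in((282,211),(283,210)): print(onz(c,*p,100))
for p in((366,208),(367,205)): print(onz(c,*p,74))
show()
E
```

```text
[43  0  2  3  4] [303.75 190.75]
[  0  11  32  34 791] [274.82427307 218.38432364]
[ 25  31  20  14 101] [298.67326733 230.5049505 ]
dark ((49.5, 18.0), 13.793214797973633) (39, 8, 21, 21)
[ 521.26744913 -131.9667075   100.        ]
[ 520.62303737 -131.05986241  100.        ]
[541.30100487 -62.58511335  74.        ]
[538.79562994 -61.43682164  74.        ]
t 2.1 pos [ 518.01 -134.12  199.91] tilt x [-1.5e-03  8.0e-04 -1.0e+00] yaw_y 78.84 F [ 0.1   0.12 -0.18] T [0.025 0.032 0.024] w 85.4 q [-0.254  0.326  0.039  1.285  0.    -0.059]
```

View pics/w2.png

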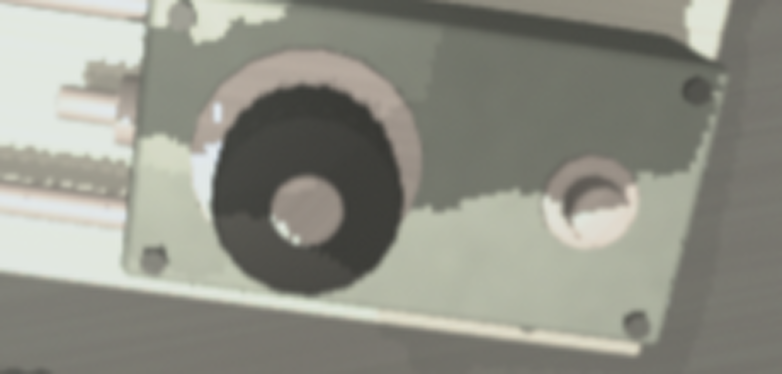

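Request:
apply_moves(moves=[-1,0.03,0,0.002,0,0,0,-1,0.06,0,0.002,0,0,0,-1,0.09,0,0.002,0,0,0,-1,0.115,0,0.002,0,0,0,-1,0.131,0,0.002,0,0,0,-1,0.131,0,0.002,0,0,0,-1,0.131,0,0.002,0,0,0,-1,0.131,0,0.002,0,0,0])

```text
t: 2.77
ee_pos: [521.5, -134.3, 71.0]
ee_rot: [-0.036, 1.568, -0.229]
contact_force: [0.3, 0.4, 0.9]
gripper_width: 85.5
```

```bash
python3 - <<'E'
from h import *
show()
c=arm.capture("side"); cv2.imwrite("pics/s2.png",cv2.resize(c["frame"][190:400,220:450],None,fx=2.8,fy=2.8))
show()
E
```

```text
t 2.77 pos [ 521.54 -134.31   70.99] tilt x [ 2.4e-03 -5.0e-04 -1.0e+00] yaw_y 78.93 F [0.34 0.43 0.92] T [0.014 0.001 0.011] w 85.5 q [-0.252  0.436 -0.156  0.976  0.    -0.059]
t 2.82 pos [ 522.   -134.62   71.36] tilt x [ 3.4e-03 -8.0e-04 -1.0e+00] yaw_y 78.91 F [0.41 0.27 1.18] T [0.017 0.008 0.03 ] w 85.4 q [-0.252  0.436 -0.156  0.976  0.    -0.059]
```

View pics/s2.png

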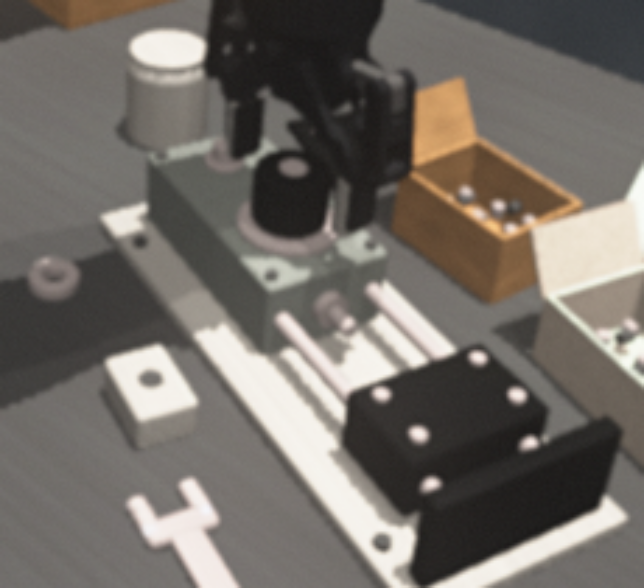

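Fingers straddle the knob above the collar, with clearance to the lock pin. I'll close at low force.

Request:
apply_moves(moves=[1,0,0,0,0,0,0,1,0,0,0,0,0,0,1,0,0,0,0,0,0,1,0,0,0,0,0,0,1,0,0,0,0,0,0,1,0,0,0,0,0,0,1,0,0,0,0,0,0], force=20)

```text
t: 3.4
ee_pos: [521.5, -134.2, 70.3]
ee_rot: [0.819, 1.568, 0.625]
contact_force: [-0.3, 3.9, 6.3]
gripper_width: 43.5
```

```bash
python3 - <<'E'
from h import *
show()
E
```

```text
t 3.4 pos [ 521.48 -134.16   70.31] tilt x [ 0.0021  0.0015 -1.    ] yaw_y 78.89 F [-0.29  3.85  6.3 ] T [0.806 0.096 0.001] w 43.5 q [-0.253  0.437 -0.156  0.975  0.002 -0.059]
```

Request:
apply_moves(moves=[1,0,0.0005,0,0,0,0,1,0,0.0005,0,0,0,0,1,0,0.0005,0,0,0,0], force=60)

```text
t: 3.65
ee_pos: [521.5, -134.1, 70.5]
ee_rot: [0.443, 1.569, 0.249]
contact_force: [-1.5, 3.2, 6.6]
gripper_width: 42.5
```

```bash
python3 - <<'E'
from h import *
show()
E
```

```text
t 3.65 pos [ 521.46 -134.09   70.48] tilt x [ 1.8e-03  5.0e-04 -1.0e+00] yaw_y 78.88 F [-1.46  3.25  6.57] T [0.545 0.184 0.035] w 42.5 q [-0.252  0.437 -0.156  0.976  0.001 -0.058]
```

Request:
apply_moves(moves=[1,0,0,0,-1.5,0,0,1,0,0,0,-3,0,0,1,0,0,0,-3,0,0])

```text
t: 3.9
ee_pos: [521.5, -134.1, 70.5]
ee_rot: [0.454, 1.569, 0.314]
contact_force: [-0.5, 3.0, 6.9]
gripper_width: 42.5
```

```bash
python3 - <<'E'
from h import *
show()
E
```

```text
t 3.9 pos [ 521.49 -134.08   70.49] tilt x [ 1.9e-03  6.0e-04 -1.0e+00] yaw_y 81.93 F [-0.53  3.    6.89] T [0.619 0.23  0.034] w 42.5 q [-0.252  0.437 -0.156  0.976  0.001 -0.111]
```

Request:
apply_moves(moves=[1,0,0,0,-1.5,0,0,1,0,0,0,-3,0,0,1,0,0,0,-3,0,0])

```text
t: 4.15
ee_pos: [521.5, -134.0, 70.5]
ee_rot: [0.465, 1.569, 0.377]
contact_force: [-0.6, 4.4, 6.7]
gripper_width: 42.4
```

```bash
python3 - <<'E'
from h import *
show()
E
```

```text
t 4.15 pos [ 521.49 -134.02   70.48] tilt x [ 1.9e-03  8.0e-04 -1.0e+00] yaw_y 84.93 F [-0.64  4.41  6.67] T [ 0.597  0.126 -0.031] w 42.4 q [-0.252  0.437 -0.156  0.976  0.001 -0.164]
```

Request:
apply_moves(moves=[1,0,0,0,-1.5,0,0,1,0,0,0,-3,0,0,1,0,0,0,-3,0,0])

```text
t: 4.4
ee_pos: [521.5, -134.0, 70.5]
ee_rot: [0.519, 1.568, 0.482]
contact_force: [-0.2, 3.8, 6.4]
gripper_width: 42.5
```

```bash
python3 - <<'E'
from h import *
show()
E
```

```text
t 4.4 pos [ 521.53 -133.96   70.48] tilt x [ 0.002   0.0011 -1.    ] yaw_y 87.88 F [-0.22  3.8   6.38] T [ 0.739  0.156 -0.235] w 42.5 q [-0.252  0.437 -0.156  0.976  0.002 -0.215]
```

Request:
apply_moves(moves=[1,0,0,0,-1.5,0,0,1,0,0,0,-3,0,0,1,0,0,0,-3,0,0])

```text
t: 4.65
ee_pos: [521.6, -133.9, 70.5]
ee_rot: [0.471, 1.568, 0.487]
contact_force: [-0.4, 3.7, 6.3]
gripper_width: 42.8
```

```bash
python3 - <<'E'
from h import *
show()
E
```

```text
t 4.65 pos [ 521.55 -133.89   70.5 ] tilt x [ 0.0021  0.0011 -1.    ] yaw_y 90.91 F [-0.38  3.69  6.28] T [ 0.769  0.212 -0.161] w 42.8 q [-0.252  0.437 -0.156  0.976  0.002 -0.268]
```

Request:
apply_moves(moves=[1,0,0,0,-2,0,0,1,0,0,0,-4,0,0,1,0,0,0,-6,0,0,1,0,0,0,-8,0,0,1,0,0,0,-10,0,0,1,0,0,0,-11,0,0,1,0,0,0,-11,0,0])

```text
t: 5.23
ee_pos: [521.5, -133.7, 70.5]
ee_rot: [0.4, 1.568, 0.608]
contact_force: [-0.7, 5.2, 6.6]
gripper_width: 42.6
```

```bash
python3 - <<'E'
from h import *
show()
E
```

```text
t 5.23 pos [ 521.54 -133.69   70.49] tilt x [ 0.0021  0.0014 -1.    ] yaw_y 101.93 F [-0.75  5.21  6.59] T [0.81  0.056 0.03 ] w 42.6 q [-0.252  0.437 -0.156  0.976  0.002 -0.46 ]
```

Request:
apply_moves(moves=[1,0,0,0,-1.5,0,0,1,0,0,0,-1.5,0,0])

```text
t: 5.4
ee_pos: [521.5, -133.7, 70.5]
ee_rot: [0.374, 1.568, 0.609]
contact_force: [-0.8, 3.5, 7.4]
gripper_width: 42.1
```

```bash
python3 - <<'E'
from h import *
show()
E
```

```text
t 5.4 pos [ 521.55 -133.66   70.51] tilt x [ 0.0021  0.0015 -1.    ] yaw_y 103.44 F [-0.78  3.47  7.4 ] T [0.821 0.152 0.041] w 42.1 q [-0.252  0.437 -0.156  0.976  0.002 -0.486]
```

Request:
apply_moves(moves=[1,0,0,0,-1,0,0,1,0,0,0,-1,0,0])

```text
t: 5.57
ee_pos: [521.5, -133.6, 70.5]
ee_rot: [0.407, 1.568, 0.658]
contact_force: [-0.6, 4.9, 7.4]
gripper_width: 42.5
```

```bash
python3 - <<'E'
from h import *
show()
E
```

```text
t 5.57 pos [ 521.55 -133.64   70.5 ] tilt x [ 0.0021  0.0016 -1.    ] yaw_y 104.39 F [-0.64  4.92  7.37] T [ 0.865  0.107 -0.147] w 42.5 q [-0.252  0.437 -0.156  0.976  0.002 -0.503]
```

Request:
apply_moves(moves=[1,0,0,0,-0.7,0,0,1,0,0,0,-0.7,0,0])

```text
t: 5.73
ee_pos: [521.6, -133.6, 70.5]
ee_rot: [0.411, 1.568, 0.674]
contact_force: [-0.7, 4.6, 7.8]
gripper_width: 42.9
```

```bash
python3 - <<'E'
from h import *
show()
E
```

```text
t 5.73 pos [ 521.56 -133.62   70.5 ] tilt x [ 0.0022  0.0017 -1.    ] yaw_y 105.07 F [-0.67  4.62  7.84] T [ 0.825  0.134 -0.209] w 42.9 q [-0.252  0.437 -0.156  0.976  0.002 -0.515]
```

Request:
apply_moves(moves=[1,0,0,0,-0.7,0,0,1,0,0,0,-0.7,0,0])

```text
t: 5.9
ee_pos: [521.6, -133.6, 70.5]
ee_rot: [0.403, 1.568, 0.679]
contact_force: [-1.3, 4.7, 7.4]
gripper_width: 42.5
```

```bash
python3 - <<'E'
from h import *
show()
E
```

```text
t 5.9 pos [ 521.56 -133.6    70.51] tilt x [ 0.0022  0.0018 -1.    ] yaw_y 105.77 F [-1.29  4.73  7.41] T [ 0.944  0.078 -0.241] w 42.5 q [-0.252  0.437 -0.156  0.976  0.002 -0.527]
```

Request:
apply_moves(moves=[1,0,0,0,-0.7,0,0,1,0,0,0,-0.7,0,0])

```text
t: 6.07
ee_pos: [521.6, -133.6, 70.5]
ee_rot: [0.405, 1.568, 0.693]
contact_force: [-0.8, 3.8, 7.1]
gripper_width: 42.7
```

```bash
python3 - <<'E'
from h import *
show()
E
```

```text
t 6.07 pos [ 521.56 -133.59   70.49] tilt x [ 0.0022  0.0018 -1.    ] yaw_y 106.47 F [-0.81  3.79  7.14] T [ 0.904  0.176 -0.213] w 42.7 q [-0.252  0.437 -0.156  0.976  0.002 -0.54 ]
```

Request:
apply_moves(moves=[1,0,0,0,-0.7,0,0,1,0,0,0,-0.7,0,0])

```text
t: 6.23
ee_pos: [521.5, -133.6, 70.5]
ee_rot: [0.395, 1.568, 0.695]
contact_force: [-0.8, 5.0, 7.8]
gripper_width: 42.5
```

```bash
python3 - <<'E'
from h import *
show()
E
```

```text
t 6.23 pos [ 521.55 -133.57   70.5 ] tilt x [ 0.0021  0.0018 -1.    ] yaw_y 107.18 F [-0.83  4.96  7.85] T [ 0.89   0.127 -0.17 ] w 42.5 q [-0.252  0.437 -0.156  0.976  0.002 -0.552]
```

Request:
apply_moves(moves=[1,0,0,0,-2,0,0,1,0,0,0,-4,0,0,1,0,0,0,-6,0,0,1,0,0,0,-8,0,0,1,0,0,0,-10,0,0,1,0,0,0,-12,0,0,1,0,0,0,-13.5,0,0,1,0,0,0,-13.5,0,0])

```text
t: 6.9
ee_pos: [521.5, -133.3, 70.5]
ee_rot: [0.298, 1.568, 0.835]
contact_force: [-0.8, 5.2, 8.5]
gripper_width: 42.7
```

```bash
python3 - <<'E'
from h import *
show()
E
```

```text
t 6.9 pos [ 521.47 -133.35   70.48] tilt x [ 0.0019  0.0021 -1.    ] yaw_y 120.75 F [-0.8   5.22  8.45] T [ 0.992  0.181 -0.021] w 42.7 q [-0.252  0.437 -0.157  0.976  0.003 -0.789]
```

Request:
apply_moves(moves=[1,0,0,0,-1,0,0,1,0,0,0,-1,0,0])

```text
t: 7.07
ee_pos: [521.4, -133.3, 70.5]
ee_rot: [0.289, 1.568, 0.843]
contact_force: [-1.9, 5.0, 6.9]
gripper_width: 42.5
```

```bash
python3 - <<'E'
from h import *
show()
E
```

```text
t 7.07 pos [ 521.45 -133.35   70.49] tilt x [ 0.002   0.0022 -1.    ] yaw_y 121.72 F [-1.85  4.97  6.87] T [ 1.029  0.167 -0.018] w 42.5 q [-0.252  0.437 -0.157  0.976  0.003 -0.805]
```

Request:
apply_moves(moves=[1,0,0,0,-0.7,0,0,1,0,0,0,-0.7,0,0])

```text
t: 7.23
ee_pos: [521.4, -133.3, 70.5]
ee_rot: [0.299, 1.568, 0.865]
contact_force: [-1.2, 5.2, 7.0]
gripper_width: 42.7
```

```bash
python3 - <<'E'
from h import *
show()
E
```

```text
t 7.23 pos [ 521.45 -133.3    70.5 ] tilt x [ 0.002   0.0023 -1.    ] yaw_y 122.4 F [-1.19  5.24  7.02] T [ 1.054  0.134 -0.09 ] w 42.7 q [-0.252  0.437 -0.157  0.976  0.003 -0.817]
```

Request:
apply_moves(moves=[1,0,0,0,-0.7,0,0,1,0,0,0,-0.7,0,0])

```text
t: 7.4
ee_pos: [521.5, -133.3, 70.5]
ee_rot: [0.305, 1.568, 0.882]
contact_force: [-0.6, 5.0, 8.3]
gripper_width: 42.5
```

```bash
python3 - <<'E'
from h import *
show()
E
```

```text
t 7.4 pos [ 521.47 -133.29   70.47] tilt x [ 0.002   0.0024 -1.    ] yaw_y 123.08 F [-0.56  5.    8.27] T [ 1.078  0.101 -0.279] w 42.5 q [-0.252  0.437 -0.157  0.976  0.003 -0.829]
```

Request:
apply_moves(moves=[1,0,0,0,-0.7,0,0,1,0,0,0,-0.7,0,0])

```text
t: 7.57
ee_pos: [521.5, -133.3, 70.5]
ee_rot: [0.289, 1.568, 0.879]
contact_force: [-1.9, 5.8, 7.3]
gripper_width: 42.6
```

```bash
python3 - <<'E'
from h import *
show()
E
```

```text
t 7.57 pos [ 521.45 -133.32   70.5 ] tilt x [ 0.002   0.0024 -1.    ] yaw_y 123.77 F [-1.85  5.77  7.28] T [ 1.063  0.127 -0.307] w 42.6 q [-0.252  0.437 -0.157  0.976  0.003 -0.841]
```

Request:
apply_moves(moves=[1,0,0,0,-0.5,0,0,1,0,0,0,-0.5,0,0])

```text
t: 7.73
ee_pos: [521.4, -133.3, 70.5]
ee_rot: [0.31, 1.568, 0.908]
contact_force: [-0.4, 5.4, 7.1]
gripper_width: 42.8
```

```bash
python3 - <<'E'
from h import *
show()
E
```

```text
t 7.73 pos [ 521.4  -133.31   70.48] tilt x [ 0.0019  0.0024 -1.    ] yaw_y 124.26 F [-0.43  5.37  7.13] T [ 1.117  0.173 -0.33 ] w 42.8 q [-0.252  0.437 -0.157  0.976  0.003 -0.85 ]
```

Request:
apply_moves(moves=[1,0,0,0,-0.5,0,0,1,0,0,0,-0.5,0,0])

```text
t: 7.9
ee_pos: [521.4, -133.3, 70.5]
ee_rot: [0.297, 1.568, 0.904]
contact_force: [-1.9, 4.7, 7.6]
gripper_width: 42.6
```

```bash
python3 - <<'E'
from h import *
show()
E
```

```text
t 7.9 pos [ 521.42 -133.32   70.47] tilt x [ 0.0019  0.0024 -1.    ] yaw_y 124.76 F [-1.91  4.7   7.55] T [ 1.088  0.194 -0.353] w 42.6 q [-0.252  0.437 -0.157  0.976  0.003 -0.859]
```

Request:
apply_moves(moves=[1,0,0,0,-0.5,0,0,1,0,0,0,-0.5,0,0])

```text
t: 8.07
ee_pos: [521.4, -133.3, 70.5]
ee_rot: [0.307, 1.568, 0.923]
contact_force: [-1.9, 4.7, 7.4]
gripper_width: 42.5
```

```bash
python3 - <<'E'
from h import *
show()
E
```

```text
t 8.07 pos [ 521.38 -133.32   70.48] tilt x [ 0.0018  0.0024 -1.    ] yaw_y 125.25 F [-1.85  4.73  7.41] T [ 1.111  0.163 -0.365] w 42.5 q [-0.252  0.437 -0.157  0.976  0.003 -0.867]
```

Request:
apply_moves(moves=[1,0,0,0,-0.5,0,0,1,0,0,0,-0.5,0,0])

```text
t: 8.23
ee_pos: [521.3, -133.4, 70.5]
ee_rot: [0.312, 1.568, 0.936]
contact_force: [-0.9, 5.1, 7.2]
gripper_width: 42.7
```

```bash
python3 - <<'E'
from h import *
show()
E
```

```text
t 8.23 pos [ 521.35 -133.36   70.47] tilt x [ 0.0018  0.0024 -1.    ] yaw_y 125.75 F [-0.86  5.1   7.22] T [ 1.074  0.2   -0.363] w 42.7 q [-0.252  0.437 -0.157  0.976  0.003 -0.876]
```

Torque exceeds a click's profile but plateaus around 0.36, which could be pads slipping. I'll raise the grip force and continue in small steps.

Request:
apply_moves(moves=[1,0,0,0,0,0,0,1,0,0,0,0,0,0,1,0,0,0,0,0,0], force=115)

```text
t: 8.48
ee_pos: [521.4, -133.4, 70.7]
ee_rot: [0.237, 1.568, 0.861]
contact_force: [-2.0, 4.5, 9.9]
gripper_width: 41.3
```

```bash
python3 - <<'E'
from h import *
show()
E
```

```text
t 8.48 pos [ 521.41 -133.37   70.73] tilt x [ 0.002   0.0024 -1.    ] yaw_y 125.73 F [-1.96  4.5   9.93] T [ 1.125  0.278 -0.411] w 41.3 q [-0.252  0.437 -0.156  0.976  0.003 -0.876]
```

Request:
apply_moves(moves=[1,0,0,0,-0.5,0,0,1,0,0,0,-0.5,0,0])

```text
t: 8.65
ee_pos: [521.4, -133.3, 70.7]
ee_rot: [0.248, 1.568, 0.881]
contact_force: [-1.6, 5.4, 8.6]
gripper_width: 41.7
```

```bash
python3 - <<'E'
from h import *
show()
E
```

```text
t 8.65 pos [ 521.38 -133.34   70.72] tilt x [ 0.002   0.0024 -1.    ] yaw_y 126.24 F [-1.62  5.4   8.61] T [ 1.119  0.341 -0.432] w 41.7 q [-0.252  0.437 -0.156  0.976  0.003 -0.885]
```

Request:
apply_moves(moves=[1,0,0,0,-0.5,0,0,1,0,0,0,-0.5,0,0])

```text
t: 8.82
ee_pos: [521.4, -133.4, 70.8]
ee_rot: [0.225, 1.568, 0.866]
contact_force: [-1.4, 4.9, 8.8]
gripper_width: 41.5
```

```bash
python3 - <<'E'
from h import *
show()
E
```

```text
t 8.82 pos [ 521.38 -133.39   70.76] tilt x [ 0.002   0.0024 -1.    ] yaw_y 126.73 F [-1.41  4.94  8.79] T [ 1.152  0.391 -0.462] w 41.5 q [-0.252  0.437 -0.156  0.976  0.003 -0.893]
```

Request:
apply_moves(moves=[1,0,0,0,-0.6,0,0,1,0,0,0,-0.6,0,0,1,0,0,0,-0.6,0,0])

```text
t: 9.07
ee_pos: [521.3, -133.4, 70.7]
ee_rot: [0.228, 1.568, 0.879]
contact_force: [-1.9, 5.3, 9.4]
gripper_width: 41.7
```

```bash
python3 - <<'E'
from h import *
show()
E
```

```text
t 9.07 pos [ 521.33 -133.44   70.74] tilt x [ 0.0019  0.0023 -1.    ] yaw_y 127.31 F [-1.9   5.33  9.36] T [ 1.192  0.34  -0.419] w 41.7 q [-0.252  0.437 -0.156  0.977  0.003 -0.903]
```

Request:
apply_moves(moves=[1,0,0,0,-1,0,0,1,0,0,0,-1,0,0], force=120)

```text
t: 9.23
ee_pos: [521.3, -133.5, 70.8]
ee_rot: [0.234, 1.568, 0.903]
contact_force: [-1.8, 5.8, 9.1]
gripper_width: 41.2
```

```bash
python3 - <<'E'
from h import *
show()
E
```

```text
t 9.23 pos [ 521.29 -133.45   70.76] tilt x [ 0.0019  0.0024 -1.    ] yaw_y 128.33 F [-1.8   5.75  9.11] T [ 1.178  0.325 -0.513] w 41.2 q [-0.252  0.437 -0.156  0.977  0.003 -0.921]
```

Request:
apply_moves(moves=[1,0,0,0,2,0,0,1,0,0,0,4,0,0,1,0,0,0,6,0,0,1,0,0,0,6,0,0])

```text
t: 9.57
ee_pos: [521.5, -133.3, 70.8]
ee_rot: [0.248, 1.568, 0.812]
contact_force: [-1.0, 5.4, 9.5]
gripper_width: 41.4
```

```bash
python3 - <<'E'
from h import *
show()
E
```

```text
t 9.57 pos [ 521.5  -133.29   70.79] tilt x [ 0.0022  0.0023 -1.    ] yaw_y 122.31 F [-0.97  5.4   9.54] T [ 1.065  0.279 -0.154] w 41.4 q [-0.252  0.437 -0.156  0.976  0.003 -0.816]
```

Request:
apply_moves(moves=[1,0,0,0,2,0,0,1,0,0,0,2,0,0])

```text
t: 9.73
ee_pos: [521.5, -133.3, 70.8]
ee_rot: [0.242, 1.568, 0.772]
contact_force: [-2.1, 5.3, 9.6]
gripper_width: 41.2
```

```bash
python3 - <<'E'
from h import *
show()
E
```

```text
t 9.73 pos [ 521.5  -133.34   70.76] tilt x [ 0.0022  0.0021 -1.    ] yaw_y 120.34 F [-2.08  5.26  9.61] T [1.029e+00 3.130e-01 1.000e-03] w 41.2 q [-0.252  0.437 -0.156  0.976  0.003 -0.781]
```

Request:
apply_moves(moves=[1,0,0,0,2,0,0,1,0,0,0,2,0,0])

```text
t: 9.9
ee_pos: [521.5, -133.4, 70.8]
ee_rot: [0.249, 1.568, 0.744]
contact_force: [-1.4, 5.1, 9.2]
gripper_width: 41.4
```

```bash
python3 - <<'E'
from h import *
show()
E
```

```text
t 9.9 pos [ 521.52 -133.37   70.77] tilt x [ 0.0022  0.002  -1.    ] yaw_y 118.34 F [-1.44  5.07  9.22] T [ 0.995  0.229 -0.009] w 41.4 q [-0.252  0.437 -0.156  0.976  0.003 -0.746]
```

Request:
apply_moves(moves=[1,0,0,0,2,0,0,1,0,0,0,2,0,0])

```text
t: 10.07
ee_pos: [521.6, -133.4, 70.8]
ee_rot: [0.239, 1.568, 0.698]
contact_force: [-1.4, 4.6, 8.3]
gripper_width: 41.8
```

```bash
python3 - <<'E'
from h import *
show()
E
```

```text
t 10.07 pos [ 521.56 -133.42   70.8 ] tilt x [ 0.0023  0.0019 -1.    ] yaw_y 116.33 F [-1.35  4.61  8.31] T [1.007e+00 2.770e-01 1.000e-03] w 41.8 q [-0.252  0.437 -0.156  0.976  0.002 -0.711]
```

Request:
apply_moves(moves=[1,0,0,0,2,0,0,1,0,0,0,2,0,0])

```text
t: 10.23
ee_pos: [521.5, -133.5, 70.8]
ee_rot: [0.258, 1.568, 0.683]
contact_force: [-1.2, 5.2, 7.9]
gripper_width: 41.4
```

```bash
python3 - <<'E'
from h import *
show()
E
```

```text
t 10.23 pos [ 521.54 -133.48   70.8 ] tilt x [ 0.0023  0.0019 -1.    ] yaw_y 114.33 F [-1.2   5.17  7.91] T [ 1.007  0.214 -0.021] w 41.4 q [-0.252  0.437 -0.156  0.976  0.002 -0.677]
```

Request:
apply_moves(moves=[1,0,0,0,2,0,0,1,0,0,0,2,0,0])

```text
t: 10.4
ee_pos: [521.5, -133.5, 70.8]
ee_rot: [0.278, 1.568, 0.668]
contact_force: [-2.5, 5.1, 8.6]
gripper_width: 41.3
```

```bash
python3 - <<'E'
from h import *
show()
E
```

```text
t 10.4 pos [ 521.55 -133.5    70.78] tilt x [ 0.0022  0.0018 -1.    ] yaw_y 112.33 F [-2.5   5.1   8.61] T [0.993 0.251 0.004] w 41.3 q [-0.252  0.437 -0.156  0.976  0.002 -0.642]
```

Request:
apply_moves(moves=[1,0,0,0,2,0,0,1,0,0,0,2,0,0])

```text
t: 10.57
ee_pos: [521.6, -133.5, 70.8]
ee_rot: [0.28, 1.568, 0.634]
contact_force: [-1.1, 4.9, 9.7]
gripper_width: 41.6
```

```bash
python3 - <<'E'
from h import *
show()
E
```

```text
t 10.57 pos [ 521.57 -133.55   70.8 ] tilt x [ 0.0023  0.0017 -1.    ] yaw_y 110.33 F [-1.12  4.88  9.69] T [ 0.898  0.228 -0.012] w 41.6 q [-0.252  0.437 -0.156  0.976  0.002 -0.607]
```

Request:
apply_moves(moves=[1,0,0,0,2,0,0,1,0,0,0,2,0,0])

```text
t: 10.73
ee_pos: [521.6, -133.6, 70.8]
ee_rot: [0.286, 1.568, 0.606]
contact_force: [-1.3, 4.5, 8.6]
gripper_width: 41.1
```

```bash
python3 - <<'E'
from h import *
show()
E
```

```text
t 10.73 pos [ 521.57 -133.6    70.79] tilt x [ 0.0023  0.0016 -1.    ] yaw_y 108.33 F [-1.33  4.48  8.6 ] T [ 0.925  0.318 -0.008] w 41.1 q [-0.252  0.437 -0.156  0.976  0.002 -0.572]
```

Request:
apply_moves(moves=[1,0,0,0,2,0,0,1,0,0,0,2,0,0])

```text
t: 10.9
ee_pos: [521.6, -133.6, 70.8]
ee_rot: [0.299, 1.568, 0.584]
contact_force: [-1.3, 5.6, 9.3]
gripper_width: 41.5
```

```bash
python3 - <<'E'
from h import *
show()
E
```

```text
t 10.9 pos [ 521.57 -133.61   70.79] tilt x [ 0.0023  0.0015 -1.    ] yaw_y 106.33 F [-1.29  5.58  9.26] T [ 0.936  0.265 -0.025] w 41.5 q [-0.252  0.437 -0.156  0.976  0.002 -0.537]
```

Request:
apply_moves(moves=[1,0,0,0,2,0,0,1,0,0,0,2,0,0])

```text
t: 11.07
ee_pos: [521.6, -133.7, 70.8]
ee_rot: [0.302, 1.568, 0.552]
contact_force: [-1.4, 3.8, 9.0]
gripper_width: 41.6
```

```bash
python3 - <<'E'
from h import *
show()
E
```

```text
t 11.07 pos [ 521.6  -133.66   70.79] tilt x [ 0.0023  0.0014 -1.    ] yaw_y 104.33 F [-1.39  3.76  9.02] T [0.857 0.287 0.001] w 41.6 q [-0.252  0.437 -0.156  0.976  0.002 -0.502]
```

Request:
apply_moves(moves=[1,0,0,0,2,0,0,1,0,0,0,2,0,0])

```text
t: 11.23
ee_pos: [521.6, -133.7, 70.8]
ee_rot: [0.29, 1.568, 0.506]
contact_force: [-0.9, 3.6, 9.2]
gripper_width: 41.4
```

```bash
python3 - <<'E'
from h import *
show()
E
```

```text
t 11.23 pos [ 521.56 -133.7    70.76] tilt x [ 0.0022  0.0012 -1.    ] yaw_y 102.37 F [-0.88  3.62  9.24] T [0.858 0.299 0.218] w 41.4 q [-0.252  0.437 -0.156  0.976  0.002 -0.468]
```

Request:
apply_moves(moves=[1,0,0,0,2,0,0,1,0,0,0,2,0,0])

```text
t: 11.4
ee_pos: [521.6, -133.8, 70.8]
ee_rot: [0.26, 1.568, 0.441]
contact_force: [-0.7, 4.9, 8.9]
gripper_width: 41.3
```

```bash
python3 - <<'E'
from h import *
show()
E
```

```text
t 11.4 pos [ 521.6  -133.75   70.81] tilt x [ 0.0023  0.0011 -1.    ] yaw_y 100.36 F [-0.73  4.9   8.87] T [0.744 0.312 0.176] w 41.3 q [-0.252  0.437 -0.156  0.976  0.002 -0.433]
```

Request:
apply_moves(moves=[1,0,0,0,2,0,0,1,0,0,0,4,0,0,1,0,0,0,6,0,0,1,0,0,0,8,0,0,1,0,0,0,10,0,0,1,0,0,0,12,0,0,1,0,0,0,13,0,0,1,0,0,0,13,0,0])

```text
t: 12.07
ee_pos: [521.6, -134.0, 70.8]
ee_rot: [0.386, 1.568, 0.34]
contact_force: [-2.1, 3.7, 8.0]
gripper_width: 41.0
```

```bash
python3 - <<'E'
from h import *
show()
E
```

```text
t 12.07 pos [ 521.56 -133.96   70.79] tilt x [ 2.2e-03  8.0e-04 -1.0e+00] yaw_y 87.34 F [-2.11  3.68  8.  ] T [ 0.686  0.329 -0.044] w 41.0 q [-0.252  0.437 -0.156  0.976  0.001 -0.206]
```

Request:
apply_moves(moves=[1,0,0,0,1.5,0,0,1,0,0,0,1.5,0,0])

```text
t: 12.23
ee_pos: [521.5, -134.0, 70.8]
ee_rot: [0.36, 1.569, 0.288]
contact_force: [-1.2, 3.7, 8.2]
gripper_width: 41.6
```

```bash
python3 - <<'E'
from h import *
show()
E
```

```text
t 12.23 pos [ 521.55 -134.     70.78] tilt x [ 2.2e-03  6.0e-04 -1.0e+00] yaw_y 85.85 F [-1.17  3.74  8.2 ] T [0.662 0.312 0.073] w 41.6 q [-0.252  0.437 -0.156  0.976  0.001 -0.18 ]
```

Request:
apply_moves(moves=[1,0,0,0,1.5,0,0,1,0,0,0,1.5,0,0])

```text
t: 12.4
ee_pos: [521.5, -134.1, 70.8]
ee_rot: [0.317, 1.569, 0.219]
contact_force: [-1.1, 3.0, 8.2]
gripper_width: 41.3
```

```bash
python3 - <<'E'
from h import *
show()
E
```

```text
t 12.4 pos [ 521.49 -134.06   70.76] tilt x [ 2.1e-03  5.0e-04 -1.0e+00] yaw_y 84.38 F [-1.1   2.98  8.16] T [0.609 0.294 0.287] w 41.3 q [-0.252  0.437 -0.156  0.976  0.001 -0.154]
```

Request:
apply_moves(moves=[1,0,0,0,1.5,0,0,1,0,0,0,1.5,0,0])

```text
t: 12.57
ee_pos: [521.5, -134.1, 70.8]
ee_rot: [0.333, 1.569, 0.208]
contact_force: [-1.7, 4.1, 8.9]
gripper_width: 41.1
```

```bash
python3 - <<'E'
from h import *
show()
E
```

```text
t 12.57 pos [ 521.51 -134.06   70.77] tilt x [ 2.1e-03  4.0e-04 -1.0e+00] yaw_y 82.87 F [-1.72  4.05  8.9 ] T [0.549 0.361 0.194] w 41.1 q [-0.252  0.437 -0.156  0.976  0.001 -0.128]
```

Request:
apply_moves(moves=[1,0,0,0,2,0,0,1,0,0,0,4,0,0,1,0,0,0,6,0,0,1,0,0,0,8,0,0,1,0,0,0,10,0,0,1,0,0,0,12,0,0,1,0,0,0,13.5,0,0,1,0,0,0,13.5,0,0])

```text
t: 13.23
ee_pos: [521.4, -134.3, 70.8]
ee_rot: [0.399, 1.569, 0.037]
contact_force: [-2.1, 2.5, 9.0]
gripper_width: 41.5
```

```bash
python3 - <<'E'
from h import *
show()
E
```

```text
t 13.23 pos [ 521.39 -134.31   70.78] tilt x [ 1.9e-03  1.0e-04 -1.0e+00] yaw_y 69.31 F [-2.09  2.47  8.99] T [0.522 0.418 0.042] w 41.5 q [-0.252  0.437 -0.156  0.976  0.001  0.109]
```

Request:
apply_moves(moves=[1,0,0,0,1.5,0,0,1,0,0,0,1.5,0,0])

```text
t: 13.4
ee_pos: [521.4, -134.4, 70.8]
ee_rot: [0.359, 1.569, -0.028]
contact_force: [-1.7, 2.7, 9.7]
gripper_width: 41.4
```

```bash
python3 - <<'E'
from h import *
show()
E
```

```text
t 13.4 pos [ 521.4  -134.35   70.79] tilt x [ 1.9e-03 -1.0e-04 -1.0e+00] yaw_y 67.83 F [-1.68  2.69  9.7 ] T [0.457 0.453 0.108] w 41.4 q [-0.252  0.437 -0.156  0.976  0.     0.134]
```

Request:
apply_moves(moves=[1,0,0,0,1.5,0,0,1,0,0,0,1.5,0,0])

```text
t: 13.57
ee_pos: [521.4, -134.4, 70.8]
ee_rot: [0.294, 1.569, -0.119]
contact_force: [-1.3, 2.0, 9.3]
gripper_width: 41.2
```

```bash
python3 - <<'E'
from h import *
show()
E
```

```text
t 13.57 pos [ 521.36 -134.38   70.78] tilt x [ 1.8e-03 -2.0e-04 -1.0e+00] yaw_y 66.36 F [-1.33  1.98  9.27] T [0.429 0.438 0.222] w 41.2 q [-0.252  0.437 -0.156  0.976  0.     0.16 ]
```

Request:
apply_moves(moves=[1,0,0,0,1.5,0,0,1,0,0,0,1.5,0,0])

```text
t: 13.73
ee_pos: [521.4, -134.4, 70.8]
ee_rot: [0.285, 1.569, -0.154]
contact_force: [-1.7, 3.1, 9.4]
gripper_width: 41.0
```

```bash
python3 - <<'E'
from h import *
show()
E
```

```text
t 13.73 pos [ 521.35 -134.41   70.79] tilt x [ 1.8e-03 -3.0e-04 -1.0e+00] yaw_y 64.85 F [-1.7   3.1   9.36] T [0.379 0.458 0.209] w 41.0 q [-0.252  0.437 -0.156  0.976  0.     0.187]
```

Request:
apply_moves(moves=[1,0,0,0,2,0,0,1,0,0,0,4,0,0,1,0,0,0,6,0,0,1,0,0,0,8,0,0,1,0,0,0,10,0,0,1,0,0,0,12,0,0,1,0,0,0,13.5,0,0,1,0,0,0,13.5,0,0])

```text
t: 14.4
ee_pos: [521.1, -134.6, 70.8]
ee_rot: [0.333, 1.569, -0.343]
contact_force: [-2.6, 1.8, 9.3]
gripper_width: 41.3
```

```bash
python3 - <<'E'
from h import *
show()
E
```

```text
t 14.4 pos [ 521.14 -134.57   70.77] tilt x [ 1.4e-03 -5.0e-04 -1.0e+00] yaw_y 51.3 F [-2.62  1.77  9.29] T [0.349 0.61  0.02 ] w 41.3 q [-0.253  0.437 -0.156  0.976 -0.     0.423]
```

Request:
apply_moves(moves=[1,0,0,0,1.5,0,0,1,0,0,0,1.5,0,0])

```text
t: 14.57
ee_pos: [521.1, -134.6, 70.8]
ee_rot: [0.288, 1.569, -0.414]
contact_force: [-1.7, 2.8, 10.1]
gripper_width: 41.7
```

```bash
python3 - <<'E'
from h import *
show()
E
```

```text
t 14.57 pos [ 521.1  -134.59   70.76] tilt x [ 1.3e-03 -6.0e-04 -1.0e+00] yaw_y 49.82 F [-1.68  2.8  10.14] T [0.335 0.642 0.06 ] w 41.7 q [-0.253  0.437 -0.156  0.976 -0.     0.449]
```

Request:
apply_moves(moves=[1,0,0,0,1.5,0,0,1,0,0,0,1.5,0,0])

```text
t: 14.73
ee_pos: [521.1, -134.6, 70.8]
ee_rot: [0.193, 1.569, -0.534]
contact_force: [-2.2, 1.2, 9.5]
gripper_width: 41.6
```

```bash
python3 - <<'E'
from h import *
show()
E
```

```text
t 14.73 pos [ 521.1  -134.65   70.79] tilt x [ 1.3e-03 -8.0e-04 -1.0e+00] yaw_y 48.35 F [-2.23  1.22  9.46] T [0.26  0.615 0.267] w 41.6 q [-0.253  0.437 -0.156  0.977 -0.     0.474]
```

Request:
apply_moves(moves=[1,0,0,0,1.5,0,0,1,0,0,0,1.5,0,0])

```text
t: 14.9
ee_pos: [521.1, -134.7, 70.8]
ee_rot: [0.178, 1.569, -0.575]
contact_force: [-2.1, 2.7, 9.3]
gripper_width: 41.5
```

```bash
python3 - <<'E'
from h import *
show()
E
```

```text
t 14.9 pos [ 521.08 -134.67   70.78] tilt x [ 1.2e-03 -8.0e-04 -1.0e+00] yaw_y 46.84 F [-2.14  2.71  9.26] T [0.246 0.672 0.177] w 41.5 q [-0.253  0.437 -0.156  0.977 -0.     0.501]
```

Request:
apply_moves(moves=[1,0,0,0,2,0,0,1,0,0,0,4,0,0,1,0,0,0,6,0,0,1,0,0,0,8,0,0,1,0,0,0,10,0,0,1,0,0,0,10.5,0,0,1,0,0,0,10.5,0,0,1,0,0,0,10.5,0,0])

```text
t: 15.57
ee_pos: [520.9, -134.7, 70.7]
ee_rot: [0.184, 1.57, -0.753]
contact_force: [-3.0, 1.6, 9.8]
gripper_width: 41.5
```

```bash
python3 - <<'E'
from h import *
show()
for n in("side","top"):
    c=arm.capture(n); cv2.imwrite(f"pics/{n}5.png",c["frame"])
a=cv2.imread("pics/side5.png")[270:330,300:400]; b=cv2.imread("pics/side0.png")[270:330,300:400]
cv2.imwrite("pics/cmp.png",np.hstack([cv2.resize(i,None,fx=4,fy=4,interpolation=cv2.INTER_CUBIC) for i in(b,a)]))
E
```

```text
t 15.57 pos [ 520.86 -134.73   70.75] tilt x [ 8.e-04 -8.e-04 -1.e+00] yaw_y 36.34 F [-2.97  1.62  9.76] T [ 0.293  0.763 -0.024] w 41.5 q [-0.253  0.437 -0.156  0.977 -0.001  0.684]
```

View pics/cmp.png

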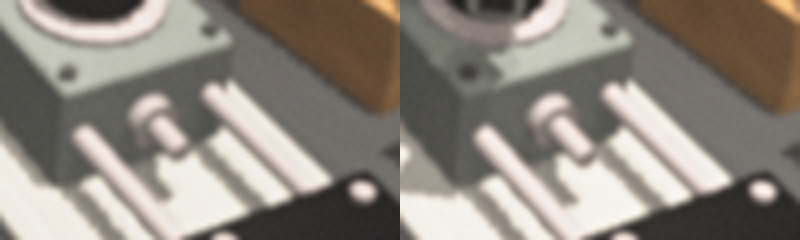

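```bash
python3 - <<'E'
from h import *
c=arm.capture("side"); th=np.radians(-19.1); ey=np.array([-np.sin(th),np.cos(th),0]); K=np.array([520.3,-134.2,0])
for y in(-15,-17,-19,-21,-23,-25):
    u=proj(c,K+ey*(y-50)+[0,0,35]); print(y,u.round(2),((u-[300,270])*4).round(1))
b=cv2.imread("pics/side0.png").astype(float).mean(2); a=cv2.imread("pics/side5.png").astype(float).mean(2)
# intensity profile along rod axis
p0=proj(c,K+ey*(-5-50)+[0,0,37]); 
ys=np.arange(-12,-32,-1.)
P=[proj(c,K+ey*(y-50)+[0,0,36]) for y in ys]
mx=np.array([[p[0] for p in P]],np.float32); my=np.array([[p[1] for p in P]],np.float32)
for n,i in(("before",b),("after",a)): print(n,cv2.remap(i.astype(np.float32),mx,my,cv2.INTER_LINEAR)[0].round().astype(int))
E
```

```text
-15 [343.3  305.93] [173.2 143.7]
-17 [344.05 306.71] [176.2 146.8]
-19 [344.79 307.49] [179.2 149.9]
-21 [345.54 308.27] [182.2 153.1]
-23 [346.29 309.05] [185.2 156.2]
-25 [347.04 309.84] [188.2 159.4]
before [221 221 222 213 202 184 161 139 132 135 151 180 210 226 233 237 236 235
 234 232]
after [227 227 230 228 228 228 227 225 211 193 171 149 131 138 160 189 213 230
 238 237]
```

The count is right: four onsets at 103.5, 85.7, 67.7 and 49.7 degrees. The rod's dark tip edge moved 4 mm from its start, from 2 clicks to 4. I'll release and rise.

Request:
apply_moves(moves=[-1,0,0,0,0,0,0,-1,0,0,0,0,0,0,-1,0,0,0,0,0,0,-1,0,0,0,0,0,0,-1,0,0,0,0,0,0,-1,0,0,0,0,0,0,-1,-0.02,0,0,0,0,0,-1,-0.05,0,0,0,0,0,-1,-0.075,0,0,0,0,0,-1,-0.075,0,0,0,0,0], force=40)

```text
t: 16.55
ee_pos: [524.2, -135.4, 149.7]
ee_rot: [0.671, 1.561, -0.266]
contact_force: [1.1, 0.0, 1.1]
gripper_width: 85.3
```

```bash
python3 - <<'E'
from h import *
show(); print(shift([545,-63.5,144]))
c=arm.capture("wrist"); cv2.imwrite("pics/w6.png",c["frame"])
print(proj(c,[520.3,-134.2,100]),proj(c,[545,-63.5,74]))
E
```

```text
t 16.55 pos [ 524.21 -135.44  149.68] tilt x [ 0.0094 -0.0026 -1.    ] yaw_y 36.35 F [1.05 0.04 1.11] T [-0.003 -0.055 -0.002] w 85.3 q [-0.253  0.362 -0.044  1.155 -0.     0.684]
[  5.69333657  59.34428237 -45.66195597]
[272.3447648  227.49965007] [366.12266877 152.70671831]
```

View pics/w6.png

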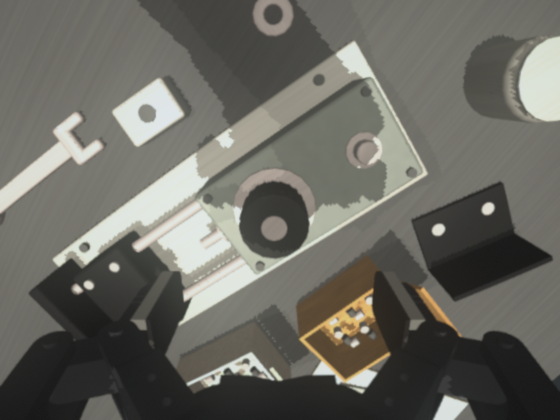

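Request:
apply_moves(moves=[1,0,0.02,-0.014,0,0,0,1,0,0.04,-0.028,0,0,0,1,0,0.0615,-0.0425,0,0,0,1,0,0.0615,-0.0425,0,0,0,1,0,0.0615,-0.0425,0,0,0,1,0,0.0615,-0.0425,0,0,0,1,0,0.0615,-0.0425,0,0,0,1,0,0.0615,-0.0425,0,0,0,1,0,0.0615,-0.0425,0,0,0,1,0,0.0615,-0.0425,0,0,0])

```text
t: 17.43
ee_pos: [544.9, -64.5, 144.3]
ee_rot: [-0.895, 1.571, -1.833]
contact_force: [-0.4, 0.9, -0.6]
gripper_width: 0.2
```

```bash
python3 - <<'E'
from h import *
show(); print(shift([545,-63.5,86]))
c=arm.capture("wrist"); cv2.imwrite("pics/w7.png",c["frame"])
s=arm.capture("side"); print(proj(s,[545,-63.5,74])); print(proj(c,[545,-63.5,74]))
show()
E
```

```text
t 17.43 pos [544.93 -64.45 144.32] tilt x [-0.e+00 -1.e-04 -1.e+00] yaw_y 36.28 F [-0.36  0.89 -0.59] T [ 0.018  0.001 -0.012] w 0.2 q [-0.118  0.387 -0.021  1.162 -0.     0.82 ]
[58.32217477  0.62420343 -0.72680351]
[299.62922442 240.37937058]
[277.72855617 220.37306093]
t 17.53 pos [545.02 -64.24 144.38] tilt x [ 1.e-04 -0.e+00 -1.e+00] yaw_y 36.31 F [-0.03  0.16 -0.11] T [-0.001 -0.001 -0.023] w -0.3 q [-0.117  0.387 -0.021  1.162 -0.     0.82 ]
```

View pics/w7.png

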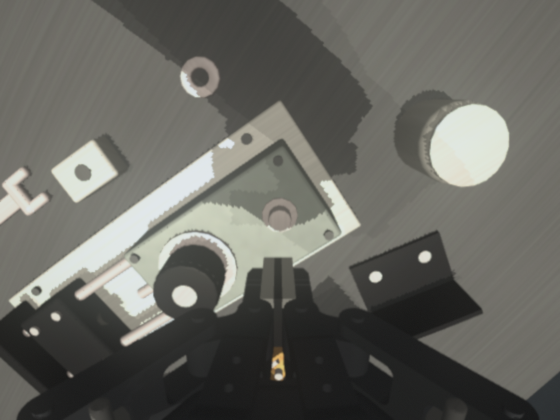

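```bash
python3 - <<'E'
from h import *
c=arm.capture("wrist"); cv2.imwrite("pics/w8.png",cv2.resize(c["frame"][185:265,230:330],None,fx=6,fy=6,interpolation=cv2.INTER_CUBIC))
for p in((280,216),(280,218),(279,219)): print(p,onz(c,*p,74))
E
```

```text
(280, 216) [544.49867107 -59.83516909  74.        ]
(280, 218) [545.35602516 -60.9972759   74.        ]
(279, 219) [545.23701919 -61.98305086  74.        ]
```

View pics/w8.png

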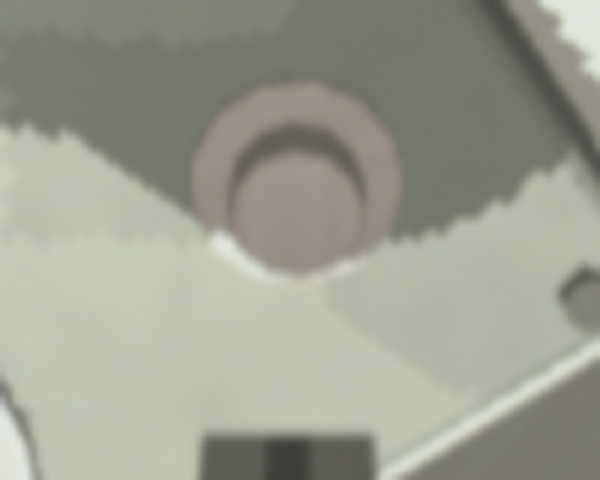

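The pin top disc sits at about (279,220) in the wrist view, giving (545.7,-62.5), within 2 mm of the TCP. I'll descend to just above it, then press.

Request:
apply_moves(moves=[1,0.025,0.001,-0.001,0,0,0,1,0.045,0.001,-0.001,0,0,0,1,0.06,0.001,-0.001,0,0,0,1,0.065,0.001,-0.001,0,0,0,1,0.065,0.001,-0.001,0,0,0,1,0.065,0.001,-0.001,0,0,0])

```text
t: 18.08
ee_pos: [545.6, -62.5, 79.7]
ee_rot: [0.772, 1.571, -0.164]
contact_force: [1.3, 0.5, 0.5]
gripper_width: 0.1
```

```bash
python3 - <<'E'
from h import *
show()
E
```

```text
t 18.08 pos [545.59 -62.47  79.71] tilt x [ 3.e-04 -0.e+00 -1.e+00] yaw_y 36.35 F [1.26 0.54 0.47] T [-0.002 -0.009  0.045] w 0.1 q [-0.114  0.447 -0.113  1.011 -0.     0.822]
```

Request:
apply_moves(moves=[1,0.001,0,0,0,0,0,1,0.002,0,0,0,0,0,1,0.003,0,0,0,0,0,1,0.004,0,0,0,0,0,1,0.005,0,0,0,0,0,1,0.006,0,0,0,0,0,1,0.007,0,0,0,0,0,1,0.008,0,0,0,0,0,1,0.008,0,0,0,0,0])

```text
t: 18.83
ee_pos: [545.5, -62.4, 71.6]
ee_rot: [0.792, 1.57, -0.145]
contact_force: [-0.5, 0.4, 3.9]
gripper_width: 0.3
```

```bash
python3 - <<'E'
from h import *
show()
E
```

```text
t 18.83 pos [545.49 -62.41  71.6 ] tilt x [ 6.e-04 -1.e-04 -1.e+00] yaw_y 36.35 F [-0.54  0.4   3.89] T [ 0.013  0.183 -0.011] w 0.3 q [-0.114  0.455 -0.124  0.992 -0.     0.822]
```

Request:
apply_moves(moves=[1,0.001,0,0,0,0,0,1,0.002,0,0,0,0,0,1,0.003,0,0,0,0,0,1,0.004,0,0,0,0,0,1,0.005,0,0,0,0,0,1,0.005,0,0,0,0,0])

```text
t: 19.33
ee_pos: [545.5, -62.4, 66.1]
ee_rot: [0.832, 1.571, -0.104]
contact_force: [0.1, -0.3, 2.4]
gripper_width: -0.2
```

Request:
apply_moves(moves=[1,0.0005,0,0,0,0,0,1,0.001,0,0,0,0,0,1,0.001,0,0,0,0,0])

```text
t: 19.58
ee_pos: [545.5, -62.4, 66.0]
ee_rot: [0.825, 1.57, -0.111]
contact_force: [-1.5, -0.1, 8.8]
gripper_width: -0.3
```

Request:
apply_moves(moves=[1,0.0005,0,0,0,0,0,1,0.001,0,0,0,0,0,1,0.001,0,0,0,0,0])

```text
t: 19.83
ee_pos: [545.6, -62.4, 65.9]
ee_rot: [0.827, 1.57, -0.109]
contact_force: [-3.7, 0.9, 14.1]
gripper_width: -0.2
```

Request:
apply_moves(moves=[1,0.0005,0,0,0,0,0,1,0.001,0,0,0,0,0,1,0.001,0,0,0,0,0])

```text
t: 20.08
ee_pos: [545.6, -62.4, 65.9]
ee_rot: [0.825, 1.569, -0.111]
contact_force: [-5.9, 0.4, 19.1]
gripper_width: -0.5
```

The pin bottomed firmly at z = 66 with 19 N. I'll retreat and check.

Request:
apply_moves(moves=[1,-0.005,0,0,0,0,0,1,-0.02,0,0,0,0,0,1,-0.045,0,0,0,0,0,1,-0.08,0,0,0,0,0,1,-0.11,0,0,0,0,0,1,-0.14,0,0,0,0,0,1,-0.14,0,0,0,0,0,1,-0.14,0,0,0,0,0])

```text
t: 20.75
ee_pos: [546.5, -62.6, 204.7]
ee_rot: [0.813, 1.567, -0.123]
contact_force: [-0.6, 0.8, -1.5]
gripper_width: -0.1
```

Request:
apply_moves(moves=[1,0,0,-0.04,0,0,0,1,0,0,-0.08,0,0,0,1,0,0,-0.12,0,0,0,1,0,0,-0.16,0,0,0,1,0,0,-0.2,0,0,0,1,0,0,-0.2,0,0,0,1,0,0,-0.2,0,0,0])

```text
t: 21.33
ee_pos: [424.6, 99.9, 201.6]
ee_rot: [-1.911, 1.567, -2.843]
contact_force: [0.9, -0.2, -0.2]
gripper_width: -0.1
```

```bash
python3 - <<'E'
from h import *
show()
s=arm.capture("side")
A=s["frame"]; B=cv2.imread("pics/side0.png")
cv2.imwrite("pics/fin.png",np.hstack([cv2.resize(i[190:400,220:400],None,fx=2.2,fy=2.2,interpolation=cv2.INTER_CUBIC) for i in(B,A)]))
th=np.radians(-19.1); ey=np.array([-np.sin(th),np.cos(th),0]); K=np.array([520.3,-134.2,0])
ys=np.arange(-12,-32,-1.)
P=np.array([proj(s,K+ey*(y-50)+[0,0,36]) for y in ys],np.float32)
for n,i in(("before",B),("after",A)): print(n,cv2.remap(i.astype(np.float32).mean(2),P[None,:,0],P[None,:,1],cv2.INTER_LINEAR)[0].round().astype(int))
d=cv2.absdiff(A,B).max(2)>60; n,l,stt,ce=cv2.connectedComponentsWithStats(d.astype(np.uint8))
print([(x.tolist()) for x in stt[1:] if x[4]>40])
t=arm.capture("top"); cv2.imwrite("pics/topf.png",t["frame"])
E
```

```text
t 21.33 pos [424.62  99.85 201.59] tilt x [-0.0034 -0.001  -1.    ] yaw_y 36.6 F [ 0.95 -0.2  -0.17] T [ 0.012 -0.001 -0.027] w -0.1 q [ 0.231  0.134 -0.206  1.234 -0.     1.163]
before [221 221 222 213 202 184 161 139 132 135 151 180 210 226 233 237 236 235
 234 232]
after [227 227 230 228 229 229 227 225 212 194 172 151 134 140 161 190 214 230
 238 238]
[[146, 0, 51, 24, 699], [146, 24, 51, 24, 645], [149, 54, 51, 99, 3003], [0, 353, 13, 22, 186], [0, 375, 11, 45, 379]]
```

View pics/fin.png

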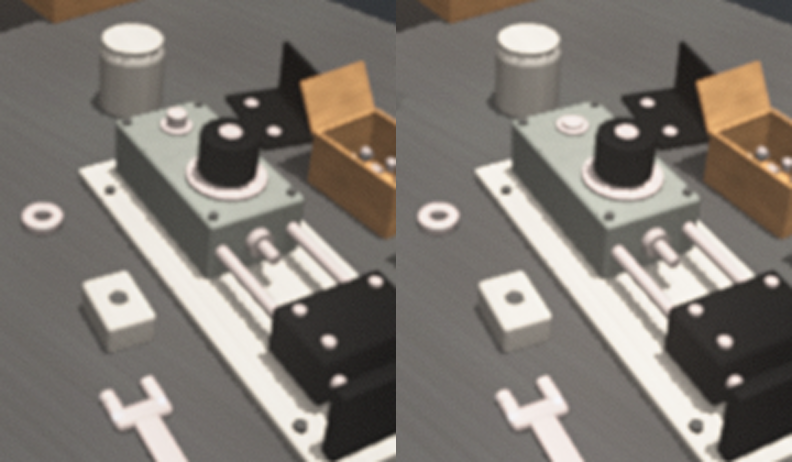

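View pics/topf.png

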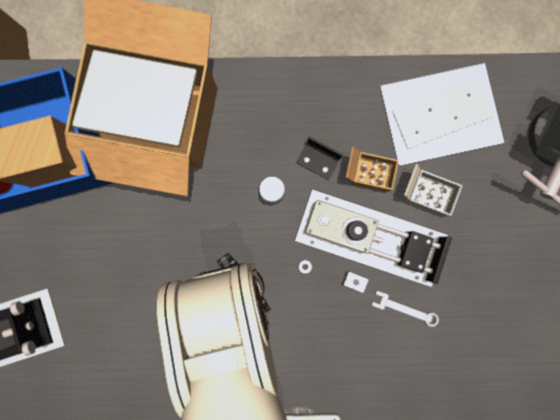

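The side view shows the pin down (its top is now flush near (572,124) in the right half), the rod extended, and everything else unmoved. The top view shows the arm clear. Handing in.

```bash
python3 -c "
from rig import arm
print(arm.hand_in())"
```

```text
the job is handed in; nothing more can be done
None
```

The stop rod is set at four clicks from zero, the lock pin is fully down, and I handed the job in at about 21 s.

- **Zero stop:** Winding anticlockwise, I felt two clicks (onsets at about 86° and 104° of tool yaw). At about 122° the moment kept rising instead of fading. I stopped at about 0.51 N m, inside the 0.45 to 0.6 N m touch range and well below the 0.9 N m limit.
- **Four clicks:** Turning clockwise took up about 18° of play. Click onsets followed at about 103.5°, 85.7°, 67.7° and 49.7°, close to 18° apart. I released the knob at 36°, midway between the fourth jump and the fifth onset, with no moment on it.
- **Lock pin:** It went down with a few newtons and met a firm bottom at z = 66 mm, 8 mm below its raised height, with 19 N at the end.

**Last checks:**
- The side view shows the rod tip 4 mm farther out than at the start. That fits going from two clicks to four.
- The pin shows as down, the arm is clear, and no other object changed between the before and after side pictures.

**One irregularity:** near the stop the measured moment levelled off at about 0.36 N m at 60 N grip, probably pads creeping or slipping. I raised the grip to 115, then 120 N. Because of that possible slip, I did not rely on the stop angle; I counted the clockwise clicks from freshly felt onsets.

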